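# Turn the recipe leaf

## Task

Turn the top leaf of the open recipe binder, the one standing ajar on the right, over the binding and press it flat on the left side. A food tin is standing on the left side: first slide it off the binder with the fingers so that it stands upright on the worktop, and do not grasp or lift anything. Turn only that one leaf, and leave the leaf under it and the mug, snack tub and spice jar alone.

Things in the scene. Friction and masses are not known exactly. Their poses are not given: they have to be found in the camera images.
- binder: Open recipe binder, fixed to the worktop. Origin on the worktop under the middle of the wire binding; x runs along the binding, y points to the left side (where the leaf must go; it starts on the -y side), z up. Covers 3 mm thick, 210 mm along x, y from -168 to +168 mm. The wire binding (y = 0) is 21 mm wide and reaches 20 mm above the worktop.
- left_page (a point): Middle of the top of the fixed page pile on the left: binder y = 78.5 mm, 9 mm above the worktop. The pile is 190 mm along the binding and runs from binder y = 8 to 149 mm. (Behind the worktop, from world x = 0.72 m on, stand a window and wall: do not lean the wrist toward them.)
- top_leaf (a joint): Angle of the top leaf: 0 flat on the right, 1.57 upright, 3.14 flat on the left. Starts at 0.5 to 0.8 (ajar). Stiff hinge (0.10 N m friction): the leaf stays where it is left. Rigid white plate 3 mm thick, 190 mm along the binding, outer edge 149 mm from the turning axis; a 44 mm long tab in the middle of that edge reaches to 162 mm. Axis: along binder x at y = 0, 10.5 mm above the worktop.
- top_leaf_tab (a point): Middle of the outer end of the top leaf's tab, on its mid-plane, 162 mm from the turning axis.
- under_leaf (a joint): Angle of the leaf underneath, same sense; it starts nearly flat (0 to 0.12) and must stay on the right. Same plate and stiff hinge, turning axis 7.2 mm above the worktop, its tab lies 62 mm toward binder +x from the middle.
- under_leaf_tab (a point): Middle of the outer end of the under leaf's tab, 162 mm from its turning axis.
- tin: Round food tin, 86 mm across, 40 mm high, about 0.16 kg, loose, upright on the left pile of pages. Origin at the centre of its underside, z up the axis.
- mug: White mug, 92 mm across without the handle, 95 mm high, bystander at the far left. Origin at the centre of its underside.
- tub: Round snack tub with a lid, 94 mm across, 96 mm high, bystander at the near right. Origin at the centre of its underside.
- spice: Small spice jar with a round cap, 45 mm across, 106 mm high, bystander at the far right. Origin at the centre of its underside.

How it is judged (in metres and radians):
On the way, in this order (a step that is already met when the one before it is completed fails the run):
1. the tin stands upright on the worktop, off the binder (height (world z) of tin below 0.005 m and angle between tin's own z axis and vertical below 0.1 rad and contact force between tin and binder below 0.05 N), for 0.2 s.
2. the top leaf is turned past upright (value of joint top_leaf above 1.7 rad), for 0.05 s.
At the end, for the whole second after the job is handed in: The top leaf lies flat on the left (within 0.12 rad) and at rest, the under leaf is still down on the right (below 0.2 rad), and the tin stands still and upright on the worktop (underside within 5 mm of it), not touching the binder (all of step 1 and value of joint top_leaf above 3.02 rad and velocity of joint top_leaf below 0.05 rad/s and value of joint under_leaf below 0.2 rad and height (world z) of tin above -0.01 m and linear speed of tin below 0.02 m/s).
It fails at once if the tin is lifted more than 2 cm above the worktop (it starts 9 mm up) (height (world z) of tin above 0.02 m).
It fails at once if the tin is tipped by more than 0.5 rad (angle between tin's own z axis and vertical above 0.5 rad).
It fails at once if the under leaf is raised past 0.35 rad (value of joint under_leaf above 0.35 rad).
It fails at once if the mug, tub or spice jar is moved more than 3 cm (distance of any of mug, tub, spice from where it was at the start of the episode above 0.03 m).
It also fails if it takes over 58 s, if anything falls off the work surface, if the arm or the gripper's body presses on something with over 40 N, if the wrist force passes 120 N, or if a joint passes its speed limit or range.

## Robot

A 7-joint arm with a two-finger parallel gripper is mounted at the origin on a cart in front of the work surface, level with it; the furniture and walls round the work are solid. World frame = base frame: x ahead of the robot, y to its left, z up, the work surface at z = 0. Lengths are in m, angles in degrees, forces in N, time in s.
With the tool pointing down it reaches from about 0.425 to 0.875 m from the base axis. Payload 4.7 kg.
Tool frame: the origin (TCP) lies between the finger pads; the fingertips stand 8 mm ahead of it and the grasp point (between the pads) lies 11 mm behind it (env.tip_extent is the distance from the TCP to the fingertips, in m); z points along the fingers, y is the line along which they close (so a half turn about z gives the same grasp; the last joint's range is limited). The gripper opens to 87 mm and grips with 3 to 60 N. Pads are 19 mm wide; open, the fingers measure 117 mm over their backs; the gripper's body (75 mm by 190 mm) begins 51 mm behind the grasp point.
Start: joints at [-66.858, 18.392, -4.016, 83.108, 1.295, 78.541, -3.26], TCP at [0.247, 0.601, 0.231] pointing down, gripper open.
Joint ranges: [-163.93, 163.93], [-17.29, 119.83], [-79.2, 71.16], [3.27, 140.29], [-89.18, 269.18], [5.43, 117.66], [-154.24, 154.24]. Speed limits (degrees/s): [147.25, 147.25, 180, 180, 180, 180, 180].

## Interface

Orientations are given as [roll, pitch, yaw] about the fixed x, y, z axes, in that order (R = Rz(yaw) Ry(pitch) Rx(roll)).
In Python, from cell import sensors, vision, workorder, env gives the robot as it stands.
- The arm moves only by the tool drive_tool, never from a script. Its argument "moves" is a list of rows, each an object of numbers: "x", "y", "z": the shift along the tool's x, y, z in mm; "rx", "ry", "rz": the turn, a rotation vector about the tool's x, y, z in rad; "fingers": the closure, from -1 (fully open) to 1 (shut). In form: [{"x": .., "y": .., "z": .., "rx": .., "ry": .., "rz": .., "fingers": ..}, ...]. A call has 1 to 20 rows; each row is the pose to reach, as a shift and turn from the pose commanded when the call began, along the tool's axes at that moment; what a row does not reach only later rows make up. A row lasts 1/8 s, in which the tool goes at most 62.5 mm and 10.7 degrees, less where a joint would pass 70% of its speed; a pose out of reach is approached as far as the arm can. A call with a gripper value outside its range is refused whole. The fingers move at their own pace and stop on an object; "force" is the grip in N (left out, the last holds). Time passes only in rows, so rows that repeat a pose let the fingers close. It gives the time, the measured TCP pose, the force, the opening and the grip force at its end, in the units of the state.
- sensors.get_obs(): the state, without advancing time (a new reading comes with each control period).
- vision.read_camera(name): name is "side" or "top"; returns a dict with "image" (480x640x3 uint8, red, green, blue), "fx", "fy", "cx", "cy" (pixels), "R" (3x3) and "t" (3): a world point X has camera coordinates R X + t. Camera axes: x right, y down, z forward; pixel columns grow to the right and rows downward; lengths in m; the calibration is good to about 2 mm. A picture is of the moment at which its call begins. There is no depth.
- workorder.sign_off(): hands the job in; it is judged then, once.
The state is a dict: "time_s": time; "qpos": joint angles; "joint_velocities": joint speeds; "effort": joint torques, N m; "tool_pos": TCP position; "tool_rot": TCP orientation; "force": force on the tool from outside, world axes, zero at the start; "wrist_torque": the same for the moment, N m; "grip_width": finger opening in m; "grasp_force": force on a finger pad.
Only numpy, scipy, OpenCV 4.12 (cv2) and the standard library are available. Lean on these libraries where they do the work, as an engineer would, in place of code of your own. Each camera call takes 0.05 s, during which the arm holds its last target. There are 200 camera calls.

## Working session

There is one attempt and no reset: what is moved stays moved. The work goes in short steps, Python scripts to look and compute and a tool call to move; the robot and the scene stay as the last step left them, time stands still between calls to the robot, and variables do not carry over. Pictures are saved under pics/ and viewed, at most 10 in all, crops included, and the job is handed in when it is done.

Besides the shell and the picture viewer there is one more tool, called in YAML: its name, and indented under it one key for each argument. drive_tool: Moves the arm, as the interface text tells. Its arguments: {"type":"object","properties":{"moves":{"type":"array"},"force":{"type":"number"}},"required":["moves"]}

```bash
ls; mkdir -p pics; python3 - <<'E'
from cell import sensors, vision, env
import cv2,numpy as np
for n in("top","side"):
    c=vision.read_camera(n); cv2.imwrite(f"pics/{n}0.png",c["image"][:,:,::-1]); np.savez(f"{n}0.npz",**c)
    print(n,c["fx"],c["cx"],c["cy"],np.round(c["R"],3).tolist(),np.round(c["t"],3))
o=sensors.get_obs(); print(o["time_s"],o["tool_pos"],o["tool_rot"],env.tip_extent)
E
```

```text
pics
top 482.1588069370095 313.87992239620064 237.94650938177665 [[-0.027, -0.999, -0.021], [-0.985, 0.03, -0.168], [0.168, 0.017, -0.986]] [0.07  0.551 1.065]
side 480.82994974768724 319.82171349264 238.09500853556435 [[0.92, -0.39, 0.016], [-0.197, -0.499, -0.844], [0.338, 0.774, -0.536]] [-0.504  0.182  0.906]
0.1 [0.24688072 0.60077569 0.22957024] [-1.79901567e+02  7.35181043e-03  1.57667581e+02] 0.008
```

View pics/top0.png

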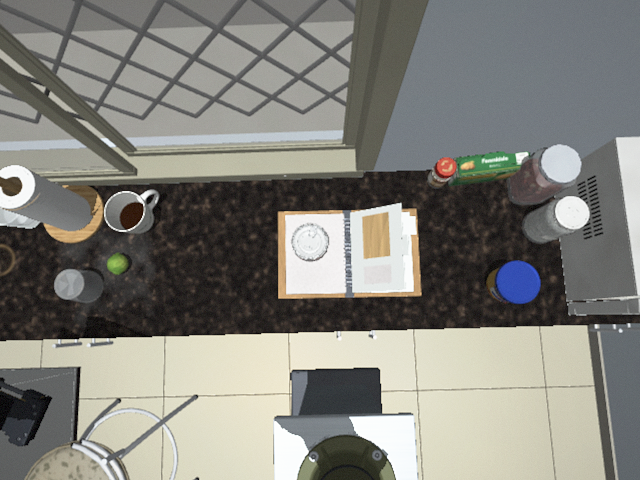

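View pics/side0.png

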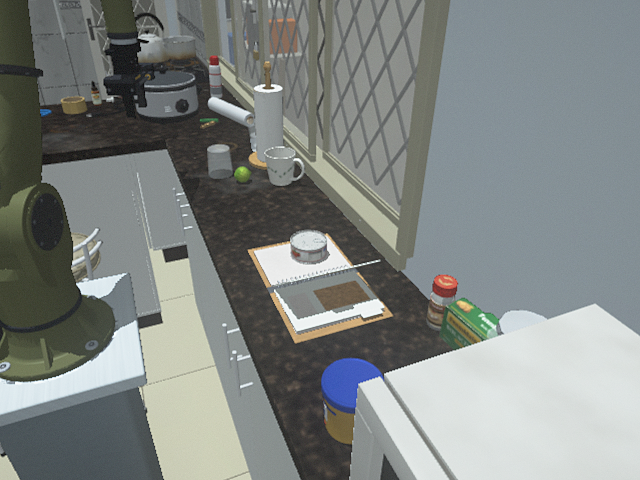

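```bash
cat > h.py <<'E'
import numpy as np,cv2
def load(n): return dict(np.load(n+".npz"))
def ray(c,u,v):
    d=c["R"].T@np.array([(u-c["cx"])/c["fx"],(v-c["cy"])/c["fy"],1]); return -c["R"].T@c["t"],d
def onz(c,u,v,z):
    o,d=ray(c,u,v); return o+d*(z-o[2])/d[2]
def proj(c,X):
    p=c["R"]@np.asarray(X)+c["t"]; return np.array([c["fx"]*p[0]/p[2]+c["cx"],c["fy"]*p[1]/p[2]+c["cy"]])
E
python3 - <<'E'
from h import *
c=load("top0"); im=c["image"]
# binder outline: wood colour + white, non-granite within crop
cr=im[190:320,260:440]; g=cr.max(2)
m=(g>110).astype(np.uint8); m=cv2.morphologyEx(m,cv2.MORPH_OPEN,np.ones((5,5)))
cs,_=cv2.findContours(m,cv2.RETR_EXTERNAL,cv2.CHAIN_APPROX_NONE); k=max(cs,key=cv2.contourArea)
print(cv2.contourArea(k), cv2.boxPoints(cv2.minAreaRect(k))+[260,190])
for p in [(278,211),(278.5,298),(420,297)]: print(onz(c,*p,.003))
print("mug rim",onz(c,130,212,.095),"tub",onz(c,518,282,.096),"tin",onz(c,310,241,.04),"spice",onz(c,445,166,.106))
print("wall x .72:",proj(c,[.72,0,0]))
a=cv2.resize(cr[:,:,::-1],None,fx=4.4,fy=4.4,interpolation=cv2.INTER_CUBIC); cv2.imwrite("pics/topc.png",a)
s=load("side0")["image"][220:350,235:405]
cv2.imwrite("pics/sidec.png",cv2.resize(s[:,:,::-1],None,fx=4.5,fy=4.5,interpolation=cv2.INTER_CUBIC))
E
```

```text
12269.5 [[276.11115646 205.44671631]
 [418.54161072 202.53996277]
 [420.44337463 295.72564697]
 [278.01292419 298.63240051]]
[0.62913015 0.13995055 0.003     ]
[0.41941018 0.14180771 0.003     ]
[ 0.41246356 -0.18971043  0.003     ]
mug rim [0.61615262 0.46426824 0.095     ] tub [ 0.4347449  -0.38310554  0.096     ] tin [0.54692901 0.06327033 0.04      ] spice [ 0.69601248 -0.24323016  0.106     ]
wall x .72: [334.38017253 173.44336276]
```

View pics/topc.png

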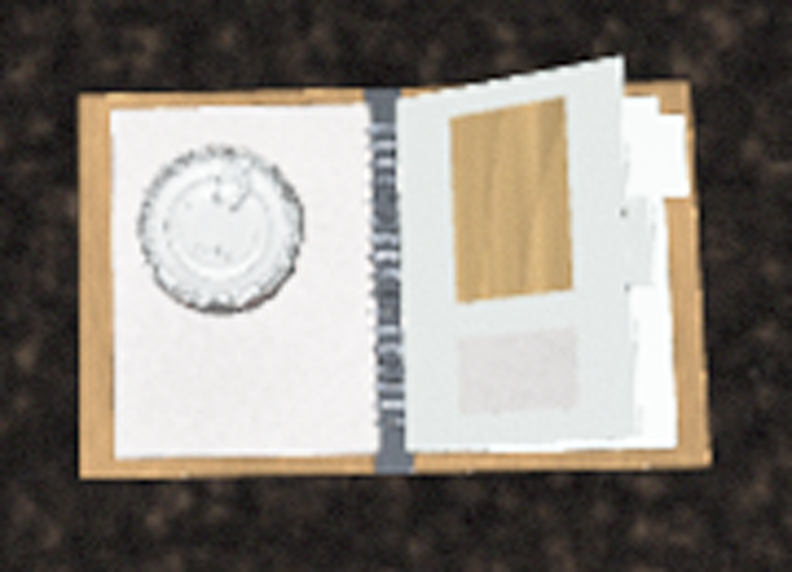

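View pics/sidec.png

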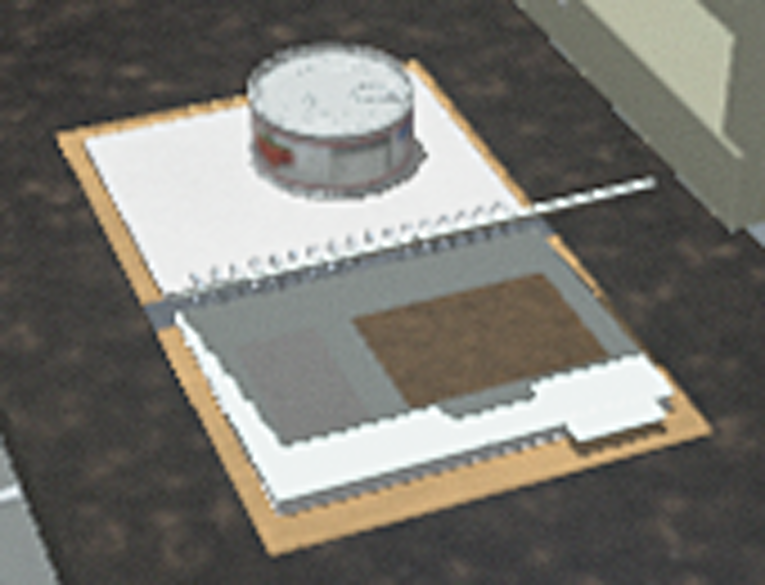

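```bash
python3 - <<'E'
from h import *
from scipy.optimize import brentq
c=load("top0"); f=lambda x,y:((x+.5)/4.4-.5+260,(y+.5)/4.4-.5+190)
C=np.array([onz(c,*f(*p),.003)[:2] for p in [(80,96),(690,82),(711,466),(82,478)]])
print(C,[np.linalg.norm(C[i]-C[i-1]) for i in range(4)])
o=C.mean(0); ux=(C[0]+C[1]-C[2]-C[3]); ux/=np.linalg.norm(ux); uy=np.array([-ux[1],ux[0]])
print("centre",o,"yaw",np.degrees(np.arctan2(ux[1],ux[0])))
s=load("side0"); g=lambda x,y:((x+.5)/4.5-.5+235,(y+.5)/4.5-.5+220)
print("tin top view (z=.049)",onz(c,*f(220,228),.049),"size",onz(c,*f(138,228),.049)-onz(c,*f(304,228),.049),"side",onz(s,*g(331,92),.049))
# leaf corners: intersect rays with circle r=149 about axis, in two views
def th(cam,uv,r):
    O,d=ray(cam,*uv)
    n=np.array([*uy,0]); 
    O2=np.array([(O[:2]-o)@uy,O[2]-.0105]); d2=np.array([d[:2]@uy,d[2]])
    a,b,e=d2@d2,2*O2@d2,O2@O2-r*r
    out=[]
    for sg in(-1,1):
        t=(-b+sg*np.sqrt(b*b-4*a*e))/(2*a); p=O2+t*d2; out.append((round(np.arctan2(p[1],-p[0]),3),round((O[:2]+t*d[:2]-o)@ux,3)))
    return out
print("top",th(c,f(622,57),.149),th(c,f(633,432),.149),"tab",th(c,f(655,243),.162))
print("side",th(s,g(653,182),.149),th(s,g(285,445),.149),"tab",th(s,g(490,405),.162))
E
```

```text
[[ 0.62807303  0.140463  ]
 [ 0.62525422 -0.19471664]
 [ 0.41581576 -0.19273511]
 [ 0.41884234  0.14240535]] [np.float64(0.20923971157791335), np.float64(0.33519149106208984), np.float64(0.20944782712602342), np.float64(0.3351541295588226)]
centre [ 0.52199634 -0.02614585] yaw -0.536976119358421
tin top view (z=.049) [0.54446772 0.06395839 0.049     ] size [0.0026465  0.08677476 0.        ] side [0.54262006 0.05884898 0.049     ]
top [(np.float64(0.703), np.float64(0.095)), (np.float64(-0.37), np.float64(0.131))] [(np.float64(0.748), np.float64(-0.093)), (np.float64(-0.422), np.float64(-0.082))] tab [(np.float64(0.7), np.float64(-0.001)), (np.float64(-0.345), np.float64(0.023))]
side [(np.float64(0.689), np.float64(0.093)), (np.float64(-2.469), np.float64(0.236))] [(np.float64(0.192), np.float64(-0.091)), (np.float64(-1.81), np.float64(-0.025))] tab [(np.float64(0.202), np.float64(-0.003)), (np.float64(-1.807), np.float64(0.097))]
```

drive_tool:
  moves:
    - {"x":-499,"y":-434,"z":0,"rz":1.181,"fingers":0}
    - {"x":-499,"y":-434,"z":0,"rz":1.181,"fingers":0}
    - {"x":-499,"y":-434,"z":0,"rz":1.181,"fingers":0}
    - {"x":-499,"y":-434,"z":0,"rz":1.181,"fingers":0}
    - {"x":-499,"y":-434,"z":0,"rz":1.181,"fingers":0}
    - {"x":-499,"y":-434,"z":0,"rz":1.181,"fingers":0}
    - {"x":-499,"y":-434,"z":0,"rz":1.181,"fingers":0}
    - {"x":-499,"y":-434,"z":0,"rz":1.181,"fingers":0}
    - {"x":-499,"y":-434,"z":0,"rz":1.181,"fingers":0}
    - {"x":-499,"y":-434,"z":0,"rz":1.181,"fingers":0}
    - {"x":-499,"y":-434,"z":0,"rz":1.181,"fingers":0}
    - {"x":-499,"y":-434,"z":0,"rz":1.181,"fingers":0}
    - {"x":-499,"y":-434,"z":0,"rz":1.181,"fingers":0}
    - {"x":-499,"y":-434,"z":0,"rz":1.181,"fingers":0}
    - {"x":-499,"y":-434,"z":0,"rz":1.181,"fingers":0}
    - {"x":-499,"y":-434,"z":0,"rz":1.181,"fingers":0}

```text
invalid input at $.moves[0]: expected keys x, y, z, rx, ry, rz, fingers
```

drive_tool:
  moves:
    - {"x":-499,"y":-434,"z":0,"rx":0,"ry":0,"rz":1.181,"fingers":0}
    - {"x":-499,"y":-434,"z":0,"rx":0,"ry":0,"rz":1.181,"fingers":0}
    - {"x":-499,"y":-434,"z":0,"rx":0,"ry":0,"rz":1.181,"fingers":0}
    - {"x":-499,"y":-434,"z":0,"rx":0,"ry":0,"rz":1.181,"fingers":0}
    - {"x":-499,"y":-434,"z":0,"rx":0,"ry":0,"rz":1.181,"fingers":0}
    - {"x":-499,"y":-434,"z":0,"rx":0,"ry":0,"rz":1.181,"fingers":0}
    - {"x":-499,"y":-434,"z":0,"rx":0,"ry":0,"rz":1.181,"fingers":0}
    - {"x":-499,"y":-434,"z":0,"rx":0,"ry":0,"rz":1.181,"fingers":0}
    - {"x":-499,"y":-434,"z":0,"rx":0,"ry":0,"rz":1.181,"fingers":0}
    - {"x":-499,"y":-434,"z":0,"rx":0,"ry":0,"rz":1.181,"fingers":0}
    - {"x":-499,"y":-434,"z":0,"rx":0,"ry":0,"rz":1.181,"fingers":0}
    - {"x":-499,"y":-434,"z":0,"rx":0,"ry":0,"rz":1.181,"fingers":0}
    - {"x":-499,"y":-434,"z":0,"rx":0,"ry":0,"rz":1.181,"fingers":0}
    - {"x":-499,"y":-434,"z":0,"rx":0,"ry":0,"rz":1.181,"fingers":0}
    - {"x":-499,"y":-434,"z":0,"rx":0,"ry":0,"rz":1.181,"fingers":0}

```text
time_s: 1.98
tool_pos: [0.5434, 0.0115, 0.2306]
tool_rot: [-180.0, -0.0, 90.1]
force: [-0.5, -0.2, -0.3]
grip_width: 0.0434
grasp_force: 0.0
```

drive_tool:
  moves:
    - {"x":0,"y":1,"z":60,"rx":0,"ry":0,"rz":0,"fingers":0}
    - {"x":0,"y":1,"z":120,"rx":0,"ry":0,"rz":0,"fingers":0}
    - {"x":0,"y":1,"z":170,"rx":0,"ry":0,"rz":0,"fingers":0}
    - {"x":0,"y":1,"z":195,"rx":0,"ry":0,"rz":0,"fingers":0}
    - {"x":0,"y":1,"z":206,"rx":0,"ry":0,"rz":0,"fingers":0}
    - {"x":0,"y":1,"z":206,"rx":0,"ry":0,"rz":0,"fingers":0}

```text
time_s: 2.72
tool_pos: [0.5447, 0.0106, 0.0246]
tool_rot: [-180.0, -0.0, 90.0]
force: [-0.4, 0.1, 0.3]
grip_width: 0.0437
grasp_force: 0.0
```

```bash
python3 - <<'E'
from cell import vision
import cv2
c=vision.read_camera("side"); s=c["image"][180:350,215:435]
cv2.imwrite("pics/s1.png",cv2.resize(s[:,:,::-1],None,fx=3.5,fy=3.5,interpolation=cv2.INTER_CUBIC))
E
```

```text
(no output)
```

View pics/s1.png

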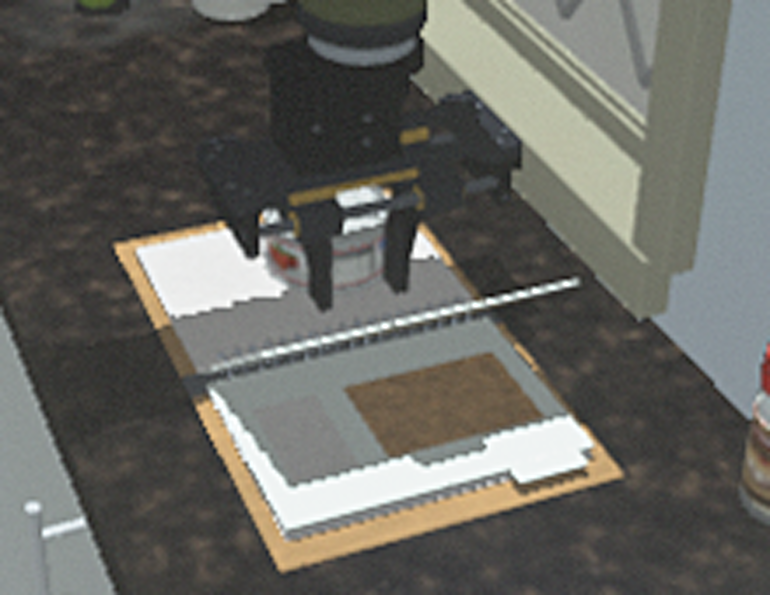

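The fingers (tips at about (320,300) and (400,285) in the crop) stand clear of the binding on the right of the tin, straddling it. Next: push left.

drive_tool:
  moves:
    - {"x":6,"y":0,"z":0,"rx":0,"ry":0,"rz":0,"fingers":0}
    - {"x":14,"y":0,"z":0,"rx":0,"ry":0,"rz":0,"fingers":0}
    - {"x":22,"y":0,"z":0,"rx":0,"ry":0,"rz":0,"fingers":0}
    - {"x":30,"y":0,"z":0,"rx":0,"ry":0,"rz":0,"fingers":0}
    - {"x":38,"y":0,"z":0,"rx":0,"ry":0,"rz":0,"fingers":0}
    - {"x":46,"y":0,"z":0,"rx":0,"ry":0,"rz":0,"fingers":0}
    - {"x":54,"y":0,"z":0,"rx":0,"ry":0,"rz":0,"fingers":0}
    - {"x":62,"y":0,"z":0,"rx":0,"ry":0,"rz":0,"fingers":0}
    - {"x":70,"y":0,"z":0,"rx":0,"ry":0,"rz":0,"fingers":0}
    - {"x":78,"y":0,"z":0,"rx":0,"ry":0,"rz":0,"fingers":0}
    - {"x":86,"y":0,"z":0,"rx":0,"ry":0,"rz":0,"fingers":0}
    - {"x":94,"y":0,"z":0,"rx":0,"ry":0,"rz":0,"fingers":0}
    - {"x":102,"y":0,"z":0,"rx":0,"ry":0,"rz":0,"fingers":0}
    - {"x":110,"y":0,"z":0,"rx":0,"ry":0,"rz":0,"fingers":0}
    - {"x":118,"y":0,"z":0,"rx":0,"ry":0,"rz":0,"fingers":0}
    - {"x":126,"y":0,"z":0,"rx":0,"ry":0,"rz":0,"fingers":0}
    - {"x":134,"y":0,"z":0,"rx":0,"ry":0,"rz":0,"fingers":0}
    - {"x":142,"y":0,"z":0,"rx":0,"ry":0,"rz":0,"fingers":0}
    - {"x":150,"y":0,"z":0,"rx":0,"ry":0,"rz":0,"fingers":0}
    - {"x":158,"y":0,"z":0,"rx":0,"ry":0,"rz":0,"fingers":0}

```text
time_s: 5.28
tool_pos: [0.5447, 0.1687, 0.0246]
tool_rot: [180.0, -0.0, 90.0]
force: [0.7, -0.6, -0.2]
grip_width: 0.0434
grasp_force: 0.5
```

drive_tool:
  moves:
    - {"x":8,"y":0,"z":0,"rx":0,"ry":0,"rz":0,"fingers":0}
    - {"x":14,"y":0,"z":0,"rx":0,"ry":0,"rz":0,"fingers":0}
    - {"x":14,"y":0,"z":0,"rx":0,"ry":0,"rz":0,"fingers":0}
    - {"x":-10,"y":0,"z":0,"rx":0,"ry":0,"rz":0,"fingers":0}
    - {"x":-25,"y":0,"z":0,"rx":0,"ry":0,"rz":0,"fingers":0}
    - {"x":-25,"y":0,"z":-60,"rx":0,"ry":0,"rz":0,"fingers":0}
    - {"x":-25,"y":0,"z":-120,"rx":0,"ry":0,"rz":0,"fingers":0}
    - {"x":-25,"y":0,"z":-180,"rx":0,"ry":0,"rz":0,"fingers":0}
    - {"x":-25,"y":0,"z":-225,"rx":0,"ry":0,"rz":0,"fingers":0}
    - {"x":-25,"y":0,"z":-225,"rx":0,"ry":0,"rz":0,"fingers":0}

```text
time_s: 6.52
tool_pos: [0.547, 0.1434, 0.2541]
tool_rot: [179.6, -0.2, 90.0]
force: [-1.0, -0.2, -0.4]
grip_width: 0.0434
grasp_force: 0.0
```

```bash
python3 - <<'E'
from cell import vision
import cv2
c=vision.read_camera("side"); s=c["image"][130:330,205:425]
cv2.imwrite("pics/s2.png",cv2.resize(s[:,:,::-1],None,fx=3,fy=3,interpolation=cv2.INTER_CUBIC))
E
```

```text
(no output)
```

View pics/s2.png

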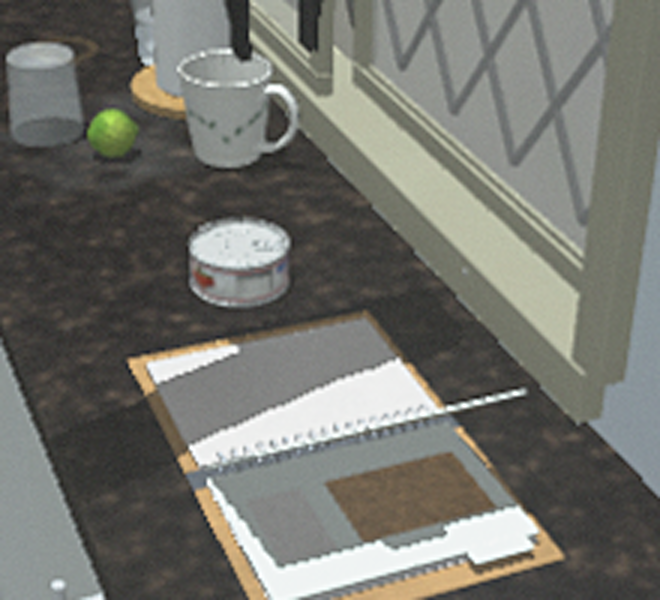

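The tin stands upright on the worktop at about (240,260) in the crop, a clear gap off the cover. Next I position right of the leaf.

drive_tool:
  moves:
    - {"x":-60,"y":-5,"z":0,"rx":0,"ry":0,"rz":0,"fingers":1}
    - {"x":-120,"y":-10,"z":0,"rx":0,"ry":0,"rz":0,"fingers":1}
    - {"x":-180,"y":-15,"z":0,"rx":0,"ry":0,"rz":0,"fingers":1}
    - {"x":-240,"y":-20,"z":0,"rx":0,"ry":0,"rz":0,"fingers":1}
    - {"x":-300,"y":-23,"z":0,"rx":0,"ry":0,"rz":0,"fingers":1}
    - {"x":-358,"y":-23,"z":0,"rx":0,"ry":0,"rz":0,"fingers":1}
    - {"x":-358,"y":-23,"z":0,"rx":0,"ry":0,"rz":0,"fingers":1}
    - {"x":-358,"y":-23,"z":60,"rx":0,"ry":0,"rz":0,"fingers":1}
    - {"x":-358,"y":-23,"z":120,"rx":0,"ry":0,"rz":0,"fingers":1}
    - {"x":-358,"y":-23,"z":172,"rx":0,"ry":0,"rz":0,"fingers":1}
    - {"x":-358,"y":-23,"z":172,"rx":0,"ry":0,"rz":0,"fingers":1}
    - {"x":-358,"y":-23,"z":172,"rx":0,"ry":0,"rz":0,"fingers":1}

```text
time_s: 8.07
tool_pos: [0.5225, -0.2148, 0.0787]
tool_rot: [179.9, 0.0, 90.0]
force: [-0.3, -0.1, 0.6]
grip_width: 0.0003
grasp_force: 0.0
```

drive_tool:
  moves:
    - {"x":25,"y":0,"z":3,"rx":0,"ry":0,"rz":0,"fingers":1}
    - {"x":45,"y":0,"z":4,"rx":0,"ry":0,"rz":0,"fingers":1}
    - {"x":55,"y":0,"z":4,"rx":0,"ry":0,"rz":0,"fingers":1}
    - {"x":64,"y":0,"z":-4,"rx":0,"ry":0,"rz":0,"fingers":1}
    - {"x":72,"y":0,"z":-12,"rx":0,"ry":0,"rz":0,"fingers":1}
    - {"x":82,"y":0,"z":-20,"rx":0,"ry":0,"rz":0,"fingers":1}
    - {"x":92,"y":0,"z":-27,"rx":0,"ry":0,"rz":0,"fingers":1}
    - {"x":102,"y":0,"z":-33,"rx":0,"ry":0,"rz":0,"fingers":1}
    - {"x":113,"y":0,"z":-38,"rx":0,"ry":0,"rz":0,"fingers":1}
    - {"x":125,"y":0,"z":-43,"rx":0,"ry":0,"rz":0,"fingers":1}
    - {"x":136,"y":0,"z":-46,"rx":0,"ry":0,"rz":0,"fingers":1}
    - {"x":148,"y":0,"z":-49,"rx":0,"ry":0,"rz":0,"fingers":1}
    - {"x":160,"y":0,"z":-50,"rx":0,"ry":0,"rz":0,"fingers":1}
    - {"x":170,"y":0,"z":-50,"rx":0,"ry":0,"rz":0,"fingers":1}
    - {"x":180,"y":0,"z":-50,"rx":0,"ry":0,"rz":0,"fingers":1}
    - {"x":192,"y":0,"z":-50,"rx":0,"ry":0,"rz":0,"fingers":1}
    - {"x":205,"y":0,"z":-48,"rx":0,"ry":0,"rz":0,"fingers":1}
    - {"x":205,"y":0,"z":-48,"rx":0,"ry":0,"rz":0,"fingers":1}

```text
time_s: 10.32
tool_pos: [0.5215, -0.008, 0.1252]
tool_rot: [-180.0, -0.0, 90.1]
force: [0.2, -0.1, -0.2]
grip_width: 0.0004
grasp_force: 0.0
```

```bash
python3 - <<'E'
from cell import vision
import cv2
c=vision.read_camera("side"); s=c["image"][130:350,205:425]
cv2.imwrite("pics/s3.png",cv2.resize(s[:,:,::-1],None,fx=2.7,fy=2.7,interpolation=cv2.INTER_CUBIC))
E
```

```text
(no output)
```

View pics/s3.png

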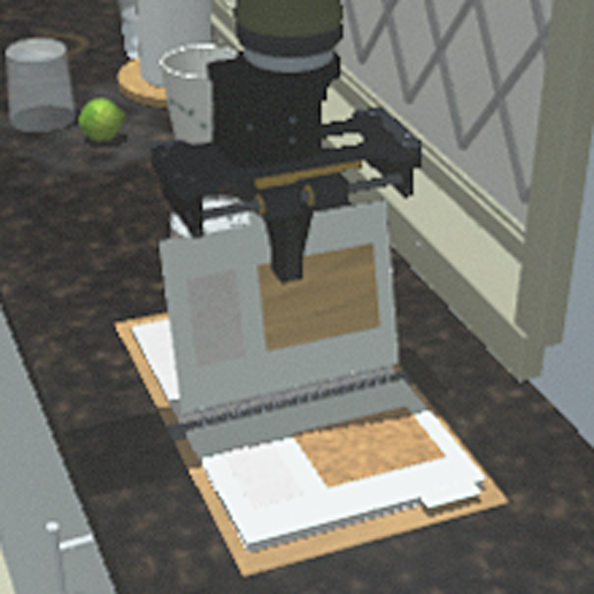

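The leaf stands just past upright with the fingers on its face at about (287,275) in the crop, and the under leaf is still down. Continuing over and down.

drive_tool:
  moves:
    - {"x":8,"y":0,"z":2,"rx":0,"ry":0,"rz":0,"fingers":1}
    - {"x":15,"y":0,"z":5,"rx":0,"ry":0,"rz":0,"fingers":1}
    - {"x":23,"y":0,"z":9,"rx":0,"ry":0,"rz":0,"fingers":1}
    - {"x":30,"y":0,"z":13,"rx":0,"ry":0,"rz":0,"fingers":1}
    - {"x":37,"y":0,"z":17,"rx":0,"ry":0,"rz":0,"fingers":1}
    - {"x":44,"y":0,"z":22,"rx":0,"ry":0,"rz":0,"fingers":1}
    - {"x":50,"y":0,"z":27,"rx":0,"ry":0,"rz":0,"fingers":1}
    - {"x":56,"y":0,"z":33,"rx":0,"ry":0,"rz":0,"fingers":1}
    - {"x":61,"y":0,"z":39,"rx":0,"ry":0,"rz":0,"fingers":1}
    - {"x":66,"y":0,"z":46,"rx":0,"ry":0,"rz":0,"fingers":1}
    - {"x":70,"y":0,"z":53,"rx":0,"ry":0,"rz":0,"fingers":1}
    - {"x":74,"y":0,"z":60,"rx":0,"ry":0,"rz":0,"fingers":1}
    - {"x":77,"y":0,"z":68,"rx":0,"ry":0,"rz":0,"fingers":1}
    - {"x":80,"y":0,"z":76,"rx":0,"ry":0,"rz":0,"fingers":1}
    - {"x":82,"y":0,"z":84,"rx":0,"ry":0,"rz":0,"fingers":1}
    - {"x":84,"y":0,"z":92,"rx":0,"ry":0,"rz":0,"fingers":1}
    - {"x":84,"y":0,"z":98,"rx":0,"ry":0,"rz":0,"fingers":1}
    - {"x":84,"y":0,"z":102,"rx":0,"ry":0,"rz":0,"fingers":1}
    - {"x":84,"y":0,"z":102,"rx":0,"ry":0,"rz":0,"fingers":1}

```text
time_s: 12.75
tool_pos: [0.5215, 0.074, 0.0233]
tool_rot: [-180.0, 0.0, 90.0]
force: [0.5, -0.1, 0.1]
grip_width: 0.0003
grasp_force: 0.0
```

drive_tool:
  moves:
    - {"x":0,"y":0,"z":1,"rx":0,"ry":0,"rz":0,"fingers":1}
    - {"x":0,"y":0,"z":2,"rx":0,"ry":0,"rz":0,"fingers":1}
    - {"x":0,"y":0,"z":3,"rx":0,"ry":0,"rz":0,"fingers":1}
    - {"x":0,"y":0,"z":4,"rx":0,"ry":0,"rz":0,"fingers":1}
    - {"x":0,"y":0,"z":4,"rx":0,"ry":0,"rz":0,"fingers":1}

```text
time_s: 13.38
tool_pos: [0.5219, 0.0741, 0.0204]
tool_rot: [180.0, -0.0, 90.0]
force: [-2.6, -0.9, 7.0]
grip_width: 0.0003
grasp_force: 3.4
```

drive_tool:
  moves:
    - {"x":0,"y":0,"z":6,"rx":0,"ry":0,"rz":0,"fingers":1}
    - {"x":0,"y":0,"z":6,"rx":0,"ry":0,"rz":0,"fingers":1}
    - {"x":0,"y":0,"z":-10,"rx":0,"ry":0,"rz":0,"fingers":1}
    - {"x":0,"y":0,"z":-60,"rx":0,"ry":0,"rz":0,"fingers":1}
    - {"x":0,"y":0,"z":-120,"rx":0,"ry":0,"rz":0,"fingers":1}
    - {"x":0,"y":0,"z":-180,"rx":0,"ry":0,"rz":0,"fingers":1}
    - {"x":0,"y":0,"z":-200,"rx":0,"ry":0,"rz":0,"fingers":1}
    - {"x":0,"y":0,"z":-200,"rx":0,"ry":0,"rz":0,"fingers":1}
    - {"x":0,"y":0,"z":-200,"rx":0,"ry":0,"rz":0,"fingers":1}

```text
time_s: 14.5
tool_pos: [0.5208, 0.0741, 0.218]
tool_rot: [-179.9, 0.0, 90.0]
force: [-0.3, 0.6, -0.1]
grip_width: 0.0007
grasp_force: 0.0
```

```bash
python3 - <<'E'
from cell import vision
import cv2
c=vision.read_camera("side"); s=c["image"][130:350,205:425]
cv2.imwrite("pics/s4.png",cv2.resize(s[:,:,::-1],None,fx=2.7,fy=2.7,interpolation=cv2.INTER_CUBIC))
E
```

```text
(no output)
```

View pics/s4.png

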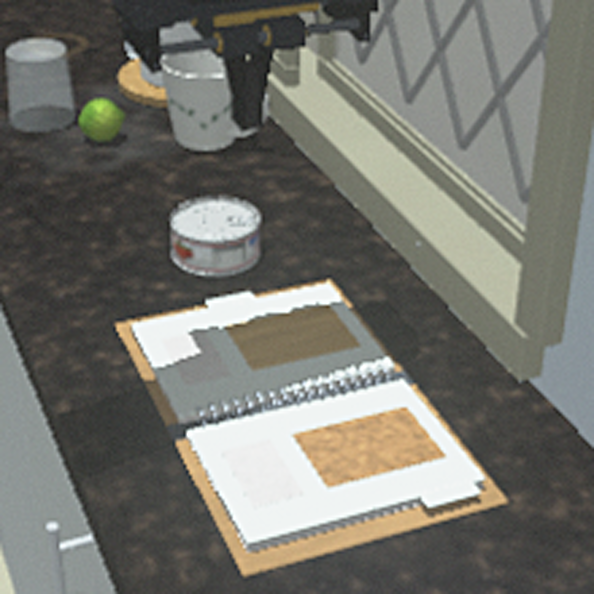

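The leaf lies flat on the left with its tab at about (232,298) in the crop. The under leaf is down on the right, and the tin is upright and clear at about (215,235).

```bash
python3 -c "
from cell import workorder
print(workorder.sign_off())"
```

```text
the job is handed in; nothing more can be done
None
```

The tin stands upright on the worktop clear of the binder, the top leaf is pressed flat on the left, the under leaf is still down on the right, and the job is handed in; the sign-off gave no verdict.

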